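Find the key's catch and take the locking cap off the dye tank

ROBOT

A 6-joint arm with a two-finger parallel gripper is mounted at the origin on a cart in front of the work surface, level with it; the furniture and walls round the work are solid. World frame = base frame: x ahead of the robot, y to its left, z up, the work surface at z = 0. Lengths are in m, angles in rad, forces in N, time in s.
With the tool pointing down it reaches from about 0.25 to 0.725 m from the base axis. Payload 4 kg.
Tool frame: the origin (TCP) lies midway between the tips of the shut fingers; the grasp point (between the pads) lies 19 mm behind it; y points along the fingers, x is the direction in which the jaws open and shut, and the axes are right-handed (so a half turn about y gives the same grasp; the last joint's range is limited). The gripper opens to 85 mm and grips with 20 to 120 N. Pads are 22 mm wide; open, the fingers measure 114 mm over their backs; the gripper's body (76 mm by 85 mm) begins 54 mm behind the grasp point. The pads swing forward as they close: fully open they stand 13 mm farther back than shut.
Start: joints at [-1.331, 0.241, 0.005, 1.335, 0, 1.571], TCP at [0.119, -0.486, 0.231] pointing down, gripper open.
Joint ranges: [-2.72, 2.72], [-1.05, 1.87], [-1.09, 1.28], [-1.99, 2.15], [-1.42, 1.44], [-3.14, 3.14]. Speed limits (rad/s): [2.79, 2.79, 3.14, 3.14, 3.14, 3.14].

INTERFACE

Orientations are given as a unit quaternion [x, y, z, w].
In Python, from workcell import bot gives the robot as it stands. The module is installed in compiled form; this text tells all that it offers.
- The arm moves only by the shell command python3 -m inch 'ROWS'. ROWS is text: rows parted by semicolons, each of 7 numbers parted by spaces: the turn, a rotation vector about the tool's x, y, z in degrees, then the shift along the tool's x, y, z in mm, then the closure, from 0 (fully open) to 1 (shut). In form: ax ay az dx dy dz fingers; .... A call has 1 to 12 rows; each row shifts and turns the commanded pose from where the row before left it, along the tool's axes as they then stand; what a row does not reach is not made up. A row lasts 1/8 s, in which the tool goes at most 62.5 mm and 10.7 degrees, less where a joint would pass 70% of its speed; a pose out of reach is approached as far as the arm can. A call with a gripper value outside its range is refused whole. The fingers move at their own pace and stop on an object; the grip force is fixed at half the most. Time passes only in rows, so rows that do not move let the fingers close. It gives the time, the measured TCP pose, the force and the opening at its end, in the units of the state.
- bot.get_obs(): the state, without advancing time (a new reading comes with each control period).
- bot.camera(name): name is "scene" or "top" or "wrist"; returns a dict with "color" (400x640x3 uint8, blue, green, red), "fx", "fy", "cx", "cy" (pixels), "k1" (the pictures are not rectified: a ray, as slopes to the right and down, at radius r is drawn at 1 + k1 r^2 times it, then the intrinsics apply), "extrinsics" (4x4, takes a point from world to camera coordinates). Camera axes: x right, y up, looking along -z (the intrinsics and any distortion apply to the point x, -y, -z); pixel columns grow to the right and rows downward; lengths in m; the calibration is good to about 2 mm. A picture is of the moment at which its call begins. There is no depth.
- bot.job_done(): hands the job in, once; it reports no verdict.
Trained networks look in the newest picture that a camera, given by its name, has taken for a name from the list of things; names that differ only in an ending like _2 or _b are one class to them, and where a whole thing is asked for, a point or a joint stands for the part that bears it (a point fixed in the world has none). Each returns a list of dicts, best first, with "conf" (0 to 1); they miss things now and then, are a little off and sometimes report something else, mostly with a low value. They report only what shows in the picture. A call takes as long as a camera call.
- bot.look_for(name, camera): "extent" ([left, top, right, bottom] in pixels, round what is visible of it).
- bot.cut_out(name, camera): "region" (400x640 bool, what is visible of it) and "extent" ([left, top, right, bottom] in pixels, round what is visible of it).
- bot.spot_point(name, camera): "point" ([column, row] in pixels: a listed point, or the origin of a listed thing).
The state is a dict: "clock": time; "joint_pos": joint angles; "joint_vel": joint speeds; "tau": joint torques, N m; "eef_pos": TCP position; "tool_rot": TCP orientation; "ft_force": force on the tool from outside, world axes, zero at the start; "ft_torque": the same for the moment, N m; "grip_width": finger opening in m.
Only numpy, scipy, OpenCV 4.12 (cv2) and the standard library are available. Lean on these libraries where they do the work, as an engineer would, in place of code of your own. Each camera call takes 0.05 s, during which the arm holds its last target.

TASK

Open the dye tank: feel for the place where the T-shaped key standing in its locking cap drops fully home into the hidden lock, turn it anticlockwise (seen from above) until it stops, and lift the cap straight off. Set the cap down upright in the small steel tray on the open worktop without dropping it, and leave the other things on the worktop where they are.

Things in the scene. Friction and masses are not known exactly. Their poses are not given: they have to be found in the camera images.
- key_bar (a point): Centre of the level cross-bar of the dark steel T-key that stands in the middle of the cap; bar 84 long (its x axis), 12 wide, 14 high, on a 12 mm shaft which fingers may straddle too. 52 above cap's origin with the key up (start), 44 with it home. At the start the bar is within 27 degrees of the cap's x axis. The key turns freely, moves down against 3 N friction and stays where left.
- lock (a point): Hidden lock inside the cap: point on the key's axis at the cap's origin, axes of the cap. Pressed, the key gives 1 mm and is stopped by the lock plate; only where its flat tongue meets the plate's slot does it drop 8 mm home (6 to 12 N will do). The slot lies anywhere within 25 degrees either side of the cap's x axis (same after half a turn), cannot be seen, and takes the tongue within 6 degrees.
- cap: Round fluted aluminium cap, 94 across, 0.5 kg with key and lock, on the tank's neck. Origin: on its axis, underside of its rim (11 thick; a boss round the key ends 16.5 above the origin). x through its two outer locating tabs, which ears on the neck hold (3 degrees of play). The lock plate hangs to 24 below the origin; off the tank, the cap stands on its round 44 mm foot. The key slides up 8 before the cap follows.
- tank: Squat round stainless dye tank, fixed, 190 across, 126 high below the neck; loop handles at the sides (232 over them), drain cock towards -x. Origin: centre of its underside, z up. The seated cap has the tank's axes.
- neck (a point): Centre of the tank's filler rim, 165 above the worktop; neck 84 across; axes of the tank. Two lugs of the lock plate (66 over both) are caught under its flange. With the key home, turning it anticlockwise carries them (0.2 N m) to a solid stop (over 0.6 N m), bar then about 93 degrees (90 to 97) anticlockwise of the cap's x axis; there the lugs face two gaps and the cap lifts straight out.
- tray: Small flat steel tray alone on the open worktop, fixed, 180 (its x) by 220 (its y), rim 22 high, floor 3 above the worktop. Origin: centre of its underside. It lies to the right of the tank or to the left.
- gold_tin_low: open gold-brown tin, 88 across, 58 high; bystander, to be left alone. Origin: centre of its underside.
- jar_grit: glass jar with a grey lid, 62 across, 95 high; bystander, to be left alone. Origin: centre of its underside.
- jt_big_1: tall glass jar with a grey lid, 88 across, 168 high; bystander, to be left alone. Origin: centre of its underside.
- brush_small: small brush lying flat, 193 long; bystander, to be left alone. Origin: centre of its underside.
- brush_wide: wide brush lying flat, 233 long; bystander, to be left alone. Origin: centre of its underside.
- bottle_turps: slim clear bottle, 50 across, 194 high; bystander, to be left alone. Origin: centre of its underside.

How it is judged:
On the way, in this order (a step that is already met when the one before it is completed fails the run):
1. the key has dropped fully home in the lock, the cap still on the neck (z of key_bar in the frame of cap below 0.046 m and z of cap in the frame of tank below 0.172 m), for 0.1 s.
2. the cap is off: at least 30 mm above the neck (z of cap in the frame of tank above 0.195 m), for 0.1 s.
At the end, for the whole second after the job is handed in: The cap stands upright (within 7 degrees) and at rest on the floor of the small tray (its foot inside the walls, its rim underside less than 33 mm above the worktop), released (x of cap in the frame of tray between -0.08 and 0.08 m and y of cap in the frame of tray between -0.1 and 0.1 m and height (world z) of cap below 0.033 m and angle between cap's own z axis and vertical below 0.12 rad and linear speed of cap below 0.02 m/s); the robot touches nothing.
It fails at once if a bystander is pushed more than 30 mm (distance of any of gold_tin_low, jar_grit, jt_big_1, brush_small, brush_wide, bottle_turps from where it was at the start of the episode above 0.03 m).
It fails at once if the cap is dropped: it falls free of the fingers faster than 0.7 m/s (25 mm or more) (contact force between the fingers and cap below 0.05 N and linear speed of cap above 0.7 m/s).
It also fails if it takes over 58 s, if anything falls off the work surface, if the arm or the gripper's body presses on something with over 40 N, if the wrist force passes 120 N, or if a joint passes its speed limit or range.

## Working session

There is one attempt and no reset: what is moved stays moved. The work goes in short steps, Python scripts to look and compute and a shell command to move; the robot and the scene stay as the last step left them, time stands still between calls to the robot, and variables do not carry over. Pictures are saved under pics/ and viewed, and the job is handed in when it is done.

```bash
ls; mkdir -p pics
cat > h.py <<'E'
import numpy as np, cv2
from workcell import bot
from scipy.spatial.transform import Rotation as R
def und(c,p):
    a=(p[0]-c['cx'])/c['fx']; b=(p[1]-c['cy'])/c['fy']
    rd=np.hypot(a,b); r=rd
    for _ in range(30): r=rd/(1+c['k1']*r*r)
    s=r/rd if rd>1e-9 else 1
    return a*s,b*s
def ray(c,p):
    a,b=und(c,p); E=np.array(c['extrinsics']); Rm=E[:3,:3]; t=E[:3,3]
    return -Rm.T@t, Rm.T@np.array([a,-b,-1.0])
def atz(c,p,z):
    o,d=ray(c,p); return o+d*(z-o[2])/d[2]
def proj(c,P):
    E=np.array(c['extrinsics']); q=E[:3,:3]@np.array(P)+E[:3,3]
    a=q[0]/-q[2]; b=-q[1]/-q[2]; f=1+c['k1']*(a*a+b*b)
    return np.array([c['cx']+c['fx']*a*f, c['cy']+c['fy']*b*f])
E
python3 - <<'E'
from h import *
o=bot.get_obs(); print(o)
for n in ['scene','top','wrist']:
    c=bot.camera(n); cv2.imwrite(f'pics/{n}0.png',c['color'])
    print(n,c['fx'],c['cx'],c['cy'],c['k1'],np.round(c['extrinsics'],3).tolist())
    for k in ['key_bar','lock','cap','tank','neck','tray']:
        r=bot.spot_point(k,n)
        print(k,[(np.round(x['point'],1).tolist(),round(x['conf'],2)) for x in r[:2]])
E
```

```text
pics
{'clock': 0.0, 'joint_pos': array([-1.33103814e+00,  2.41428063e-01,  3.69818802e-03,  1.33520219e+00,
        2.52459514e-05,  1.57081683e+00]), 'joint_vel': array([ 0.00053448, -0.00151336, -0.00144403, -0.00154382,  0.00194437,
       -0.00029247]), 'tau': array([-2.71846882e-03, -3.72317147e+01,  2.52408814e+01,  1.69379910e-02,
       -1.23880709e-04,  7.19329023e-06]), 'eef_pos': array([ 0.11858785, -0.48506815,  0.2303955 ]), 'tool_rot': array([-0.55572958,  0.43720938, -0.43603248,  0.5566761 ]), 'ft_force': array([-0.18631263, -0.07275398, -0.04457959]), 'ft_torque': array([ 0.00159562, -0.04334755, -0.01480982]), 'grip_width': 0.08534426751858293}
scene 448.6718202381499 311.80467761785474 201.40885345595663 -0.033869582672211136 [[-0.564, -0.825, 0.007, 0.264], [0.364, -0.242, 0.9, -0.349], [-0.741, 0.51, 0.437, -1.062], [0.0, 0.0, 0.0, 1.0]]
key_bar [([370.0, 178.1], 0.59)]
lock [([369.2, 194.4], 0.73)]
cap [([367.3, 196.7], 0.91), ([260.4, 278.8], 0.27)]
tank []
neck [([369.3, 195.5], 0.59), ([260.5, 279.9], 0.25)]
tray [([259.9, 280.0], 0.77)]
top 437.0365460625385 322.51179245789666 194.76140097307265 -0.02377014277552156 [[0.012, -1.0, 0.001, -0.068], [0.977, 0.012, 0.212, -0.614], [-0.212, -0.001, 0.977, -1.469], [0.0, 0.0, 0.0, 1.0]]
key_bar [([369.8, 231.3], 0.54)]
lock [([370.2, 241.3], 0.92), ([187.6, 228.0], 0.35)]
cap [([367.7, 236.9], 0.9)]
tank [([360.8, 242.6], 0.58)]
neck [([368.1, 235.2], 0.81), ([196.9, 184.2], 0.72)]
tray [([250.9, 241.0], 0.61)]
wrist 317.8219189219404 324.1042515504862 194.93423690853848 0.0014625135687349315 [[0.237, -0.971, 0.001, -0.5], [0.934, 0.228, -0.274, 0.036], [0.266, 0.066, 0.962, -0.377], [0.0, 0.0, 0.0, 1.0]]
key_bar []
lock []
cap []
tank []
neck []
tray []
```

View pics/top0.png

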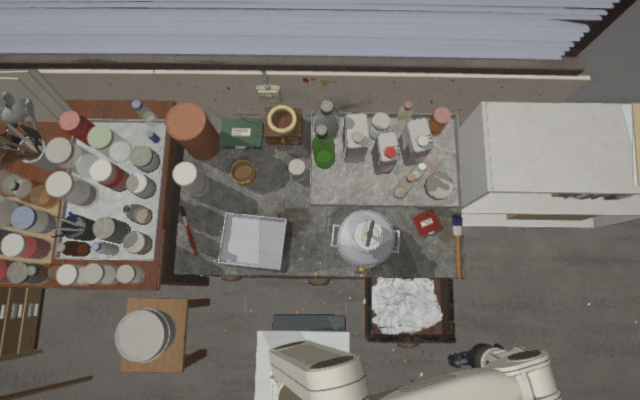

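View pics/scene0.png

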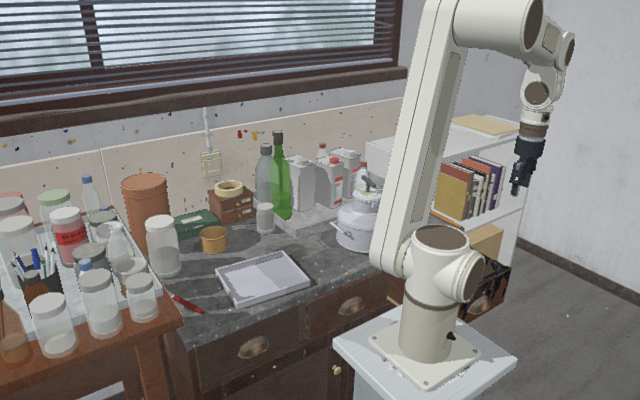

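Run:
```python
from h import *
ex=[]
for n in ['scene','top']:
    c=bot.camera(n)
    for k,z in [('key_bar',.221),('lock',.169),('cap',.169),('neck',.165),('tray',0)]:
        r=bot.spot_point(k,n)
        print(n,k,[(np.round(x['point'],1).tolist(),round(x['conf'],2),np.round(atz(c,x['point'],z),3).tolist()) for x in r[:2]])
    for k in ['tray','cap','gold_tin_low','jar_grit','jt_big_1','brush_small','brush_wide','bottle_turps','tank']:
        r=bot.look_for(k,n); print(n,k,[(np.round(x['extent']).tolist(),round(x['conf'],2)) for x in r[:2]])
c=bot.camera('top')
im=c['color']
cv2.imwrite('pics/top_z.png',cv2.resize(im[150:320,160:460],None,fx=2.6,fy=2.6,interpolation=cv2.INTER_CUBIC))
cv2.imwrite('pics/top_k.png',cv2.resize(im[190:280,310:430],None,fx=6,fy=6,interpolation=cv2.INTER_CUBIC))
```

```text
scene key_bar [([366.4, 178.8], 0.52, [0.471, -0.211, 0.221]), ([268.3, 232.3], 0.17, [0.346, 0.215, 0.221])]
scene lock [([266.2, 229.5], 0.72, [0.443, 0.17, 0.169]), ([368.8, 197.4], 0.58, [0.444, -0.201, 0.169])]
scene cap [([364.4, 196.2], 0.67, [0.459, -0.195, 0.169]), ([366.9, 178.4], 0.42, [0.565, -0.297, 0.169])]
scene neck [([368.2, 196.1], 0.88, [0.459, -0.212, 0.165])]
scene tray [([261.6, 281.1], 0.66, [0.45, 0.188, 0.0])]
scene tray [([218.0, 253.0, 310.0, 309.0], 0.73)]
scene cap [([351.0, 175.0, 383.0, 206.0], 0.68), ([332.0, 203.0, 378.0, 252.0], 0.17)]
scene gold_tin_low [([203.0, 227.0, 226.0, 254.0], 0.89)]
scene jar_grit [([253.0, 205.0, 274.0, 232.0], 0.67)]
scene jt_big_1 [([144.0, 215.0, 182.0, 277.0], 0.64), ([359.0, 174.0, 374.0, 193.0], 0.64)]
scene brush_small [([174.0, 294.0, 204.0, 310.0], 0.76)]
scene brush_wide [([354.0, 175.0, 380.0, 203.0], 0.41)]
scene bottle_turps [([358.0, 161.0, 367.0, 188.0], 0.77)]
scene tank [([331.0, 202.0, 381.0, 250.0], 0.66)]
top key_bar [([370.0, 232.5], 0.44, [0.463, -0.209, 0.221])]
top lock [([368.7, 237.4], 0.95, [0.454, -0.21, 0.169])]
top cap [([368.2, 236.4], 0.67, [0.457, -0.209, 0.169])]
top neck [([368.0, 236.2], 0.74, [0.458, -0.208, 0.165])]
top tray [([252.2, 240.7], 0.62, [0.457, 0.19, 0.0])]
top tray [([217.0, 212.0, 288.0, 269.0], 0.75)]
top cap [([353.0, 224.0, 384.0, 250.0], 0.55), ([286.0, 160.0, 306.0, 184.0], 0.22)]
top gold_tin_low [([233.0, 158.0, 257.0, 187.0], 0.68)]
top jar_grit [([285.0, 158.0, 309.0, 185.0], 0.54)]
top jt_big_1 [([172.0, 160.0, 210.0, 196.0], 0.94)]
top brush_small [([179.0, 204.0, 195.0, 251.0], 0.51)]
top brush_wide [([452.0, 214.0, 464.0, 277.0], 0.9)]
top bottle_turps [([389.0, 171.0, 411.0, 200.0], 0.57)]
top tank [([337.0, 210.0, 398.0, 276.0], 0.71)]
```

View pics/top_z.png

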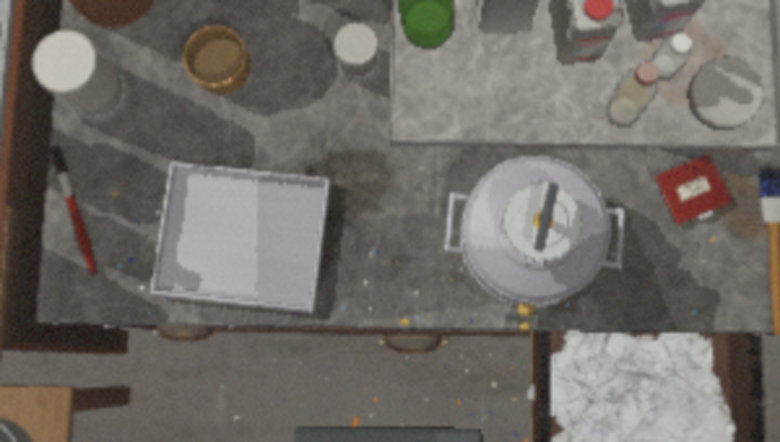

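View pics/top_k.png

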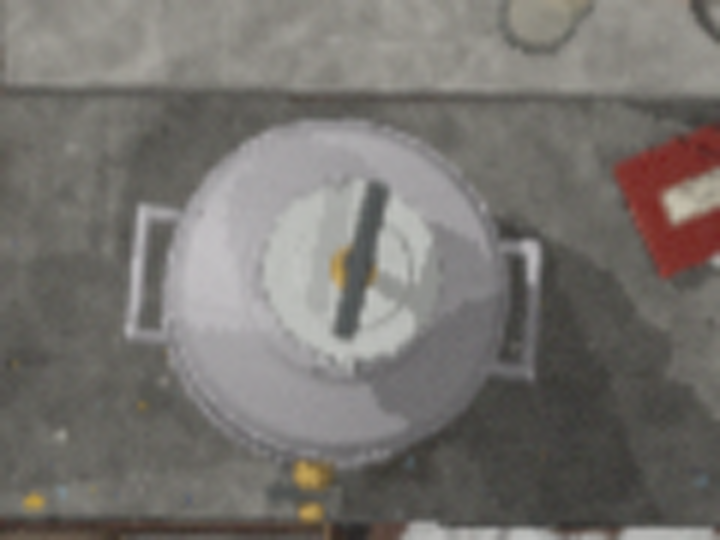

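```bash
cat >> h.py <<'E'
def st(o=None):
    o=o or bot.get_obs(); M=R.from_quat(o['tool_rot']).as_matrix()
    print('t',round(o['clock'],2),'pos',np.round(o['eef_pos'],4),'F',np.round(o['ft_force'],1),'T',np.round(o['ft_torque'],2),'w',round(o['grip_width'],4),'q',np.round(o['joint_pos'],2))
    print('toolx world',np.round(M[:,0],3),'yaw',round(np.degrees(np.arctan2(M[1,0],M[0,0])),2),'tooly',np.round(M[:,1],3),'toolz',np.round(M[:,2],3))
    return o,M
E
python3 - <<'E'
from h import *
o,M=st()
c=bot.camera('wrist'); E=c['extrinsics']; p=-E[:3,:3].T@E[:3,3]
print('cam',p,'in tool',M.T@(p-o['eef_pos']), 'axis in tool',M.T@(-E[2,:3]))
c=bot.camera('top')
f=lambda u,v:(310+(u+.5)/6-.5,190+(v+.5)/6-.5)
a=atz(c,f(345,335),.226)
b=atz(c,f(377,185),.226)
print('bar',a,b,(a+b)/2,np.linalg.norm(a-b),np.degrees(np.arctan2(*(b-a)[[1,0]])))
# handles, z unknown ~.1
l=atz(c,f(133,272),.1); r=atz(c,f(535,312),.1)
print('handles',l,r,np.linalg.norm(l-r),(l+r)/2,'tank yaw',np.degrees(np.arctan2(*(l-r)[[1,0]]))-90)
d=atz(c,f(312,475),.03);print('cock',d,np.degrees(np.arctan2(*((l+r)/2-d)[[1,0]])))
T=np.array([0.457,-.209,.36]);print('delta tool mm',1000*M.T@(T-o['eef_pos']))
E
```

```text
t 2.6 pos [ 0.1188 -0.4857  0.2313] F [-0.1 -0.7  0.1] T [ 0.04  0.01 -0.02] w 0.0855 q [-1.33  0.24  0.    1.34  0.    1.57]
toolx world [ 0.238 -0.971  0.   ] yaw -76.26 tooly [ 0. -0. -1.] toolz [0.971 0.238 0.   ]
cam [ 0.18561331 -0.46920098  0.37323625] in tool [-0.00014444 -0.14193113  0.06886746] axis in tool [ 6.78075507e-04  9.61614879e-01 -2.74401832e-01]
bar [ 0.42265216 -0.1988455   0.226     ] [ 0.50024612 -0.21613251  0.226     ] [ 0.46144914 -0.207489    0.226     ] 0.07949630797588252 -12.559704098082127
handles [ 0.46921658 -0.09307257  0.1       ] [ 0.44930537 -0.31828734  0.1       ] 0.2260932345016221 [ 0.45926098 -0.20567996  0.1       ] tank yaw -5.052377222972623
cock [ 0.36111063 -0.19901472  0.03      ] -3.8848999994662807
delta tool mm [-188.44253985 -128.69045797  394.28871227]
```

```bash
python3 -m inch '0 0 0 -19 -20 39 0;0 0 0 -19 -20 39 0;0 0 0 -19 -20 39 0;0 0 0 -19 -20 39 0;0 0 0 -19 -20 39 0;0 0 0 -19 -8 39 0;0 0 0 -19 -8 39 0;0 0 0 -19 -8 39 0;0 0 0 -19 -3 39 0;0 0 0 -18 0 40 0;0 0 0 0 0 0 0'
python3 - <<'E'
from h import *
o,M=st()
c=bot.camera('wrist'); cv2.imwrite('pics/w1.png',c['color'])
for k,z in [('key_bar',.221),('cap',.169),('neck',.165)]:
    r=bot.spot_point(k,'wrist')
    print(k,[(np.round(x['point'],1).tolist(),round(x['conf'],2),np.round(atz(c,x['point'],z),4).tolist()) for x in r[:2]])
np.save('w1.npy',c,allow_pickle=True)
E
```

```text
clock: 4.08
eef_pos: [0.4555, -0.2075, 0.3577]
tool_rot: [-0.557, 0.436, -0.435, 0.557]
ft_force: [-0.3, -0.5, -0.6]
grip_width: 0.0853
t 4.08 pos [ 0.4555 -0.2075  0.3577] F [-0.3 -0.5 -0.6] T [ 0.01 -0.04 -0.01] w 0.0853 q [-0.43  0.23  0.31  1.66  0.    2.47]
toolx world [ 0.242 -0.97  -0.001] yaw -76.0 tooly [-0.     0.001 -1.   ] toolz [ 0.97   0.242 -0.   ]
key_bar [([330.1, 165.9], 0.74, [0.4724, -0.2087, 0.221]), ([329.3, 176.6], 0.59, [0.4628, -0.2104, 0.221])]
cap [([328.7, 168.5], 0.61, [0.4601, -0.2113, 0.169])]
neck []
```

View pics/w1.png

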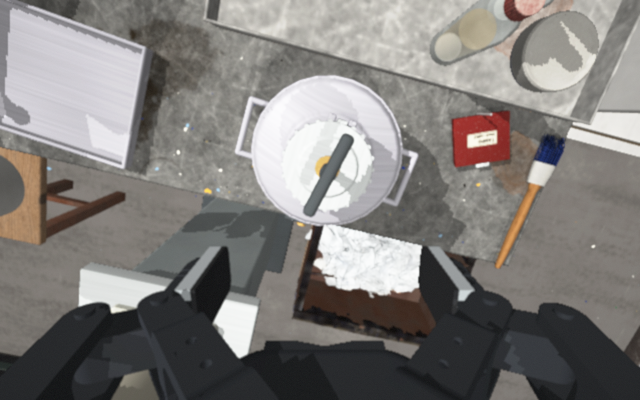

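Run:
```python
from h import *
c=np.load('w1.npy',allow_pickle=True).item()
cv2.imwrite('pics/w1z.png',cv2.resize(c['color'][60:240,225:425],None,fx=4,fy=4,interpolation=cv2.INTER_CUBIC)[:600])
```

```text
(no output)
```

View pics/w1z.png

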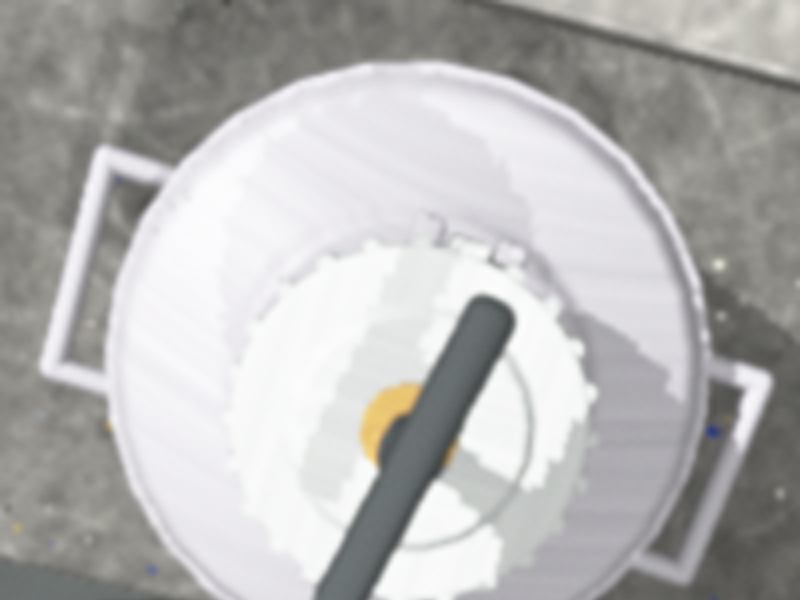

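```bash
python3 -m inch '0 -10.5 0 0 0 0 0;0 -10.5 0 0 0 0 0;0 -10.5 0 0 0 0 0;0 -10.5 0 0 0 0 0;0 -10.5 0 0 0 0 0;0 -10.5 0 0 0 0 0;0 -10.5 0 0 0 0 0;0 -10.5 0 0 0 0 0;0 -10.5 0 0 0 0 0;0 -10.5 0 0 0 0 0;0 -10.5 0 0 0 0 0;0 -10.5 0 0 0 0 0'
```

```text
clock: 5.78
eef_pos: [0.4527, -0.2103, 0.3587]
tool_rot: [0.641, 0.299, -0.298, -0.641]
ft_force: [-0.3, -0.6, 0.4]
grip_width: 0.0856
```

Run:
```python
from h import *
c=np.load('w1.npy',allow_pickle=True).item()
f=lambda u,v:(225+(u+.5)/4-.5,60+(v+.5)/4-.5)
g=lambda u,v,z:atz(c,f(u,v),z)
# bar edges
A=g(495,297,.228);B=atz(c,(309,213),.228)
print('bar',A,B,(A+B)/2,np.linalg.norm(A-B),np.degrees(np.arctan2(*(A-B)[[1,0]])))
A=g(470,305,.228);B=g(322,585,.228);print('bar edge yaw',np.degrees(np.arctan2(*(A-B)[[1,0]])))
A=g(514,318,.228);B=g(375,585,.228);print('bar edge yaw',np.degrees(np.arctan2(*(A-B)[[1,0]])))
for z in (.08,.1,.12):
  l1=g(105,150,z);l2=g(45,370,z);r1=g(770,375,z);r2=g(690,580,z)
  y=(l1+l2-r1-r2)/2; print('handles',z,np.linalg.norm(y),(l1+l2+r1+r2)/4,'yaw',np.degrees(np.arctan2(y[1],y[0]))-90, [np.degrees(np.arctan2(*(p-q)[[1,0]])) for p,q in((l1,l2),(r1,r2))])
t=g(472,243,.177); print('tab',t)
print('rim',g(232,430,.178),g(595,400,.178),'mid',(g(232,430,.178)+g(595,400,.178))/2,np.linalg.norm(g(232,430,.178)-g(595,400,.178)))
c2=bot.camera('wrist'); cv2.imwrite('pics/w2.png',c2['color']); np.save('w2.npy',c2,allow_pickle=True)
st()
```

```text
bar [ 0.50389237 -0.21641838  0.228     ] [ 0.42728387 -0.20037103  0.228     ] [ 0.46558812 -0.20839471  0.228     ] 0.07827119211153444 -11.830811223938296
bar edge yaw -13.472950637357522
bar edge yaw -12.606945114792367
handles 0.08 0.22826389212872877 [ 0.46284601 -0.20950325  0.08      ] yaw -4.395328246087644 [np.float64(-5.237392860245418), np.float64(-3.1731282256078996)]
handles 0.1 0.2173826492710234 [ 0.4656808  -0.20860872  0.1       ] yaw -4.3953282460876295 [np.float64(-5.237392860245419), np.float64(-3.173128225607902)]
handles 0.12 0.20650140641331804 [ 0.46851559 -0.2077142   0.12      ] yaw -4.395328246087615 [np.float64(-5.23739286024542), np.float64(-3.1731282256079023)]
tab [ 0.51176457 -0.21227254  0.177     ]
rim [ 0.45170864 -0.16447205  0.178     ] [ 0.48167193 -0.25267057  0.178     ] mid [ 0.46669028 -0.20857131  0.178     ] 0.0931492205055498
t 5.83 pos [ 0.4527 -0.2103  0.3587] F [-0.3 -0.9 -0.2] T [-0.01  0.04 -0.05] w 0.0855 q [-0.43  0.22  0.31  1.66 -0.    0.26]
toolx world [ 0.641  0.768 -0.   ] yaw 50.16 tooly [ 0. -0. -1.] toolz [-0.768  0.641 -0.   ]
```

View pics/w2.png

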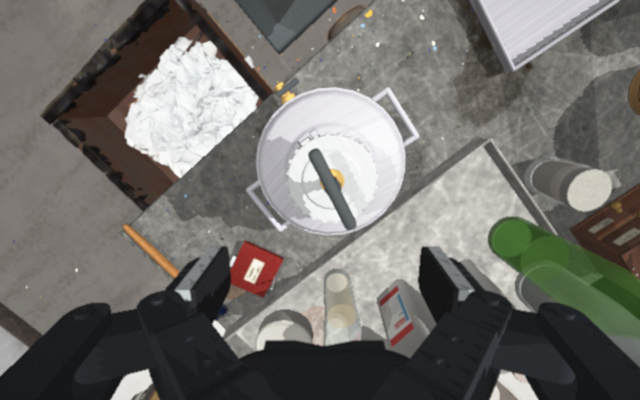

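Run:
```python
from h import *
c=np.load('w2.npy',allow_pickle=True).item()
for z in (.22,.228):
  A=atz(c,(351.5,229),z);B=atz(c,(314.5,149),z); print('bar',z,(A+B)/2,np.linalg.norm(A-B),np.degrees(np.arctan2(*(A-B)[[1,0]])))
l=atz(c,(288,175),.178);r=atz(c,(379,170),.178);print('rim',(l+r)/2,np.linalg.norm(l-r))
cv2.imwrite('pics/w2z.png',cv2.resize(c['color'][75:245,235:435],None,fx=4,fy=4,interpolation=cv2.INTER_CUBIC)[:600])
```

```text
bar 0.22 [ 0.46237416 -0.20790563  0.22      ] 0.08314371652051165 -15.611350359687904
bar 0.228 [ 0.46055785 -0.20669713  0.228     ] 0.08077294042795413 -15.611350359687908
rim [ 0.45692335 -0.20221569  0.178     ] 0.09426264974863782
```

View pics/w2z.png

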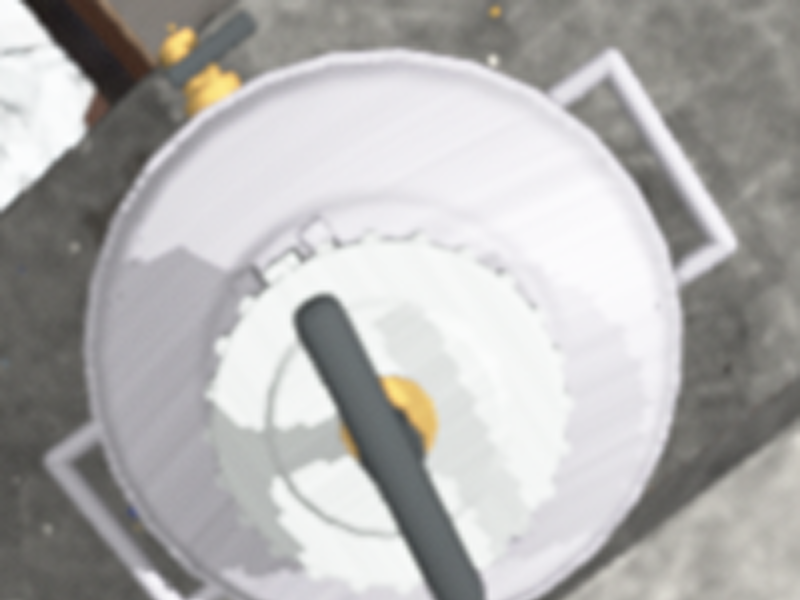

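```bash
python3 -m inch '0 -9 0 0 35 0 0;0 -9 0 0 35 0 0;0 -9 0 0 30 0 0;0 0 0 0 0 0 0'
python3 - <<'E'
from h import *
o,M=st()
c=bot.camera('wrist'); cv2.imwrite('pics/w3.png',c['color']); np.save('w3.npy',c,allow_pickle=True)
T=np.array([0.462,-.2072,.198]);print('delta tool mm',1000*M.T@(T-o['eef_pos']))
E
```

```text
clock: 6.32
eef_pos: [0.4515, -0.2093, 0.2564]
tool_rot: [-0.554, -0.437, 0.438, 0.557]
ft_force: [-0.7, -0.0, 0.5]
grip_width: 0.0852
t 6.33 pos [ 0.4515 -0.2093  0.2564] F [-0.7 -0.   0.5] T [ 0.05  0.04 -0.02] w 0.0852 q [-0.43  0.23  0.06  1.4  -0.   -0.2 ]
toolx world [0.235 0.972 0.001] yaw 76.43 tooly [-0.005  0.002 -1.   ] toolz [-0.972  0.235  0.005]
delta tool mm [  4.41817254  58.32259368 -10.0682314 ]
```

View pics/w3.png

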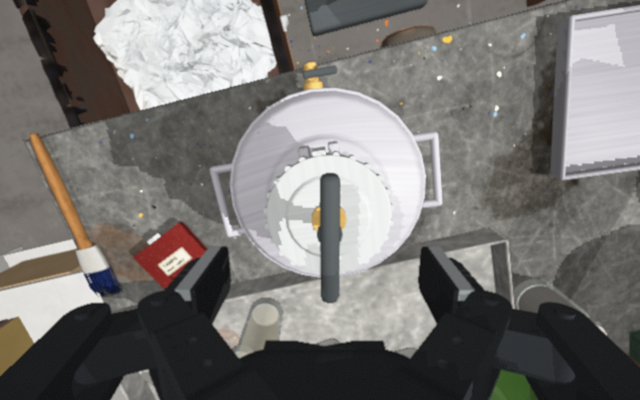

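Run:
```python
from h import *
c=np.load('w3.npy',allow_pickle=True).item()
o,M=st()
for z in (.216,.224):
  A=atz(c,(330.5,302),z);B=atz(c,(330,173.5),z); print('bar',z,(A+B)/2,np.linalg.norm(A-B),np.degrees(np.arctan2(*(A-B)[[1,0]])), 1000*M.T@((A+B)/2-o['eef_pos']))
```

```text
t 6.38 pos [ 0.4527 -0.2096  0.2582] F [0.3 0.4 0. ] T [ 0.02 -0.04 -0.02] w 0.0852 q [-0.43  0.23  0.06  1.4  -0.   -0.2 ]
toolx world [0.235 0.972 0.   ] yaw 76.42 tooly [-0.002  0.001 -1.   ] toolz [-0.972  0.235  0.002]
bar 0.216 [ 0.46367717 -0.20856661  0.216     ] 0.0862800115473993 -13.074637527175485 [  3.62934012  42.20959128 -10.53119682]
bar 0.224 [ 0.46017979 -0.20789591  0.224     ] 0.08250097448102778 -13.074637527175486 [ 3.46182712 34.21538772 -6.96102288]
```

```bash
python3 -m inch '0 0 0 4 0 -9 0;0 0 0 0 20 0 0;0 0 0 0 20 0 0;0 0 0 0 19 0 0;0 0 0 0 0 0 0'
python3 - <<'E'
from h import *
o,M=st()
T=np.array([0.4615,-.208,.198]);print('delta tool mm',1000*M.T@(T-o['eef_pos']))
E
```

```text
clock: 7.0
eef_pos: [0.4638, -0.2073, 0.1994]
tool_rot: [-0.554, -0.439, 0.439, 0.555]
ft_force: [-0.0, 0.3, 0.6]
grip_width: 0.0853
t 7.0 pos [ 0.4638 -0.2073  0.1994] F [-0.   0.3  0.6] T [ 0.03 -0.02  0.08] w 0.0853 q [-0.42  0.27 -0.04  1.26  0.   -0.19]
toolx world [0.231 0.973 0.   ] yaw 76.67 tooly [-0.  0. -1.] toolz [-0.973  0.231  0.   ]
delta tool mm [-1.19994947  1.35830043  2.03661077]
```

```bash
python3 -m inch '0 0 0 0 1 1.5 1;0 0 0 0 0 0 1;0 0 0 0 0 0 1;0 0 0 0 0 0 1;0 0 0 0 0 0 1;0 0 0 0 0 0 1'
python3 - <<'E'
from h import *
st()
c=bot.camera('wrist'); cv2.imwrite('pics/w4.png',c['color']);
E
```

```text
clock: 7.75
eef_pos: [0.462, -0.2074, 0.1986]
tool_rot: [0.555, 0.439, -0.439, -0.554]
ft_force: [-0.1, -1.6, 2.2]
grip_width: 0.011
t 7.75 pos [ 0.462  -0.2074  0.1986] F [-0.1 -1.6  2.2] T [-0.27  0.07  0.04] w 0.011 q [-0.42  0.27 -0.04  1.26 -0.   -0.19]
toolx world [ 0.23   0.973 -0.001] yaw 76.72 tooly [ 0.    -0.001 -1.   ] toolz [-0.973  0.23  -0.001]
```

View pics/w4.png

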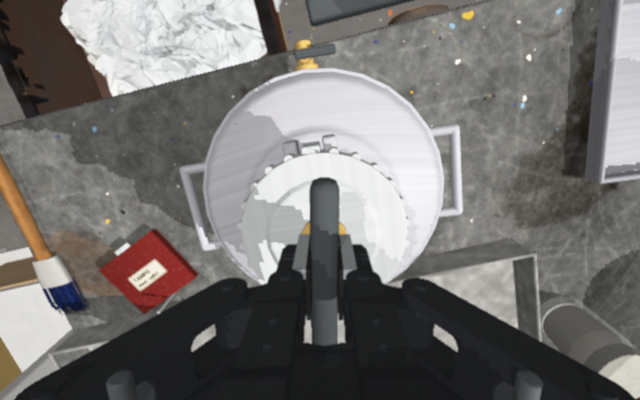

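```bash
python3 -m inch '0 0 0 0 1 0 1;0 0 0 0 0 0 1'; python3 -m inch '0 0 0 0 1 0 1;0 0 0 0 0 0 1'
```

```text
clock: 8.05
eef_pos: [0.462, -0.2074, 0.1976]
tool_rot: [0.555, 0.439, -0.439, -0.554]
ft_force: [-1.1, -2.5, 3.2]
grip_width: 0.0108
clock: 8.3
eef_pos: [0.4621, -0.2075, 0.1972]
tool_rot: [0.555, 0.439, -0.439, -0.554]
ft_force: [-1.1, -2.8, 6.5]
grip_width: 0.0107
```

```bash
python3 -m inch '0 0 0 0 1 0 1;0 0 0 0 0 0 1'; python3 -m inch '0 5 0 0 0 0 1;0 0 0 0 0 0 1'
```

```text
clock: 8.55
eef_pos: [0.4621, -0.2075, 0.1968]
tool_rot: [0.555, 0.439, -0.439, -0.554]
ft_force: [-3.7, -2.2, 9.9]
grip_width: 0.011
clock: 8.8
eef_pos: [0.4622, -0.2075, 0.1971]
tool_rot: [0.574, 0.414, -0.414, -0.572]
ft_force: [-3.6, -2.0, 10.5]
grip_width: 0.011
```

```bash
python3 -m inch '0 4 0 0 0 0 1;0 0 0 0 0 0 1'; python3 -m inch '0 4 0 0 0 0 1;0 0 0 0 0 0 1';python3 -c "
from h import *
st()"
```

```text
clock: 9.05
eef_pos: [0.4622, -0.2074, 0.1973]
tool_rot: [0.588, 0.394, -0.394, -0.586]
ft_force: [-4.6, -1.9, 12.8]
grip_width: 0.0108
clock: 9.3
eef_pos: [0.4622, -0.2073, 0.1974]
tool_rot: [0.601, 0.374, -0.373, -0.6]
ft_force: [-3.4, -1.3, 13.3]
grip_width: 0.0108
t 9.3 pos [ 0.4622 -0.2073  0.1974] F [-3.4 -1.3 13.3] T [-0.06  0.79  0.08] w 0.0108 q [-0.42  0.27 -0.05  1.25 -0.    0.04]
toolx world [ 0.443  0.897 -0.   ] yaw 63.71 tooly [ 0.002 -0.001 -1.   ] toolz [-0.897  0.443 -0.003]
```

```bash
python3 -m inch '0 -9 0 0 -0.5 0 1;0 -9 0 0 0 0 1;0 0 0 0 0 0 1'; python3 -m inch '0 -4 0 0 0 0 1;0 0 0 0 0 0 1';python3 -m inch '0 -4 0 0 0 0 1;0 0 0 0 0 0 1';python3 -m inch '0 -4 0 0 0 0 1;0 0 0 0 0 0 1'
```

```text
clock: 9.68
eef_pos: [0.462, -0.2074, 0.1959]
tool_rot: [0.536, 0.462, -0.462, -0.535]
ft_force: [0.1, -3.3, 1.7]
grip_width: 0.0106
clock: 9.93
eef_pos: [0.462, -0.2074, 0.1956]
tool_rot: [0.519, 0.48, -0.48, -0.519]
ft_force: [-0.0, -3.3, 1.2]
grip_width: 0.0108
clock: 10.18
eef_pos: [0.4619, -0.2073, 0.1956]
tool_rot: [0.502, 0.498, -0.498, -0.502]
ft_force: [-0.3, -3.6, 1.6]
grip_width: 0.0109
clock: 10.42
eef_pos: [0.4619, -0.2071, 0.1956]
tool_rot: [-0.484, -0.515, 0.515, 0.484]
ft_force: [0.7, -3.3, 0.9]
grip_width: 0.011
```

```bash
python3 -c "
from h import *
st()"; python3 -m inch '0 0 0 0 1 0 1;0 0 0 0 1 0 1;0 0 0 0 0 0 1';python3 -c "
from h import *
st()"
```

```text
t 10.43 pos [ 0.4619 -0.2071  0.1956] F [ 0.7 -3.3  0.9] T [-0.78 -0.    0.08] w 0.011 q [-0.42  0.27 -0.05  1.25 -0.   -0.48]
toolx world [-0.062  0.998  0.   ] yaw 93.58 tooly [-0.  0. -1.] toolz [-0.998 -0.062  0.   ]
clock: 10.8
eef_pos: [0.4619, -0.207, 0.1936]
tool_rot: [0.483, 0.516, -0.516, -0.484]
ft_force: [0.2, -3.5, 0.4]
grip_width: 0.0106
t 10.8 pos [ 0.4619 -0.207   0.1936] F [ 0.2 -3.5  0.4] T [-0.61 -0.03 -0.01] w 0.0106 q [-0.42  0.27 -0.05  1.25  0.   -0.49]
toolx world [-0.065  0.998  0.   ] yaw 93.71 tooly [-0.  0. -1.] toolz [-0.998 -0.065  0.   ]
```

Run:
```python
from h import *
c=bot.camera('wrist'); cv2.imwrite('pics/w5.png',c['color']); 
c=bot.camera('scene'); cv2.imwrite('pics/s5.png',cv2.resize(c['color'][130:270,290:460],None,fx=4,fy=4,interpolation=cv2.INTER_CUBIC));
```

```text
(no output)
```

View pics/w5.png

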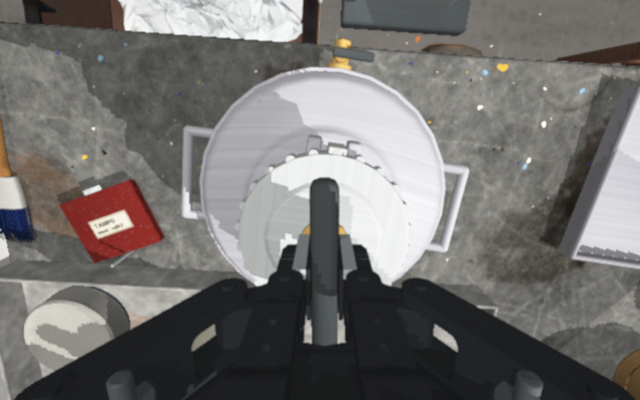

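View pics/s5.png

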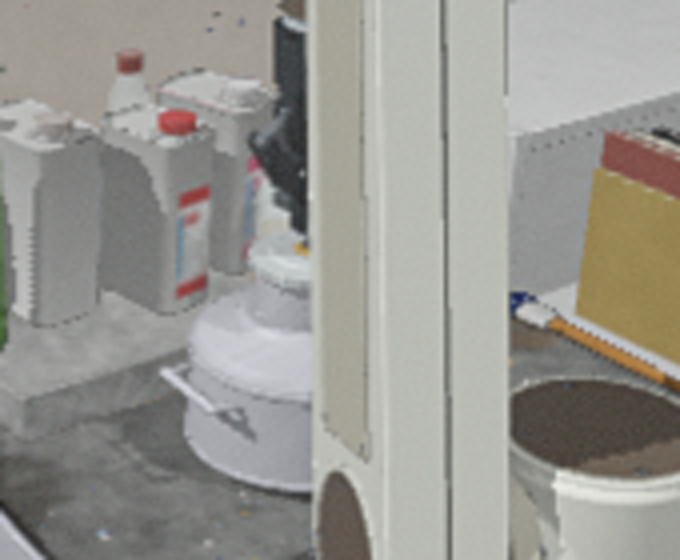

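```bash
python3 -m inch '0 0 0 0 1 0 1;0 0 0 0 1 0 1;0 0 0 0 0 0 1';python3 -m inch '0 0 0 0 1 0 1;0 0 0 0 0 0 1';python3 -m inch '0 0 0 0 1 0 1;0 0 0 0 0 0 1'
```

```text
clock: 11.28
eef_pos: [0.4619, -0.207, 0.1917]
tool_rot: [0.483, 0.516, -0.516, -0.484]
ft_force: [-0.4, -2.7, 1.1]
grip_width: 0.011
clock: 11.52
eef_pos: [0.4619, -0.207, 0.191]
tool_rot: [0.483, 0.516, -0.516, -0.483]
ft_force: [-1.5, -2.3, 3.5]
grip_width: 0.0108
clock: 11.78
eef_pos: [0.4619, -0.2071, 0.1909]
tool_rot: [0.484, 0.516, -0.516, -0.483]
ft_force: [-2.6, -2.3, 9.2]
grip_width: 0.0107
```

```bash
python3 -m inch '0 0 0 0 0.7 0 1;0 0 0 0 0 0 1';python3 -m inch '0 -5 0 0 -1 0 1;0 -5 0 0 0 0 1;0 0 0 0 0 0 1'; python3 -c "
from h import *
st()"
```

```text
clock: 12.02
eef_pos: [0.4619, -0.2071, 0.1909]
tool_rot: [0.484, 0.516, -0.516, -0.483]
ft_force: [-3.8, -1.7, 11.1]
grip_width: 0.0106
clock: 12.4
eef_pos: [0.4621, -0.2071, 0.1909]
tool_rot: [0.437, 0.556, -0.556, -0.436]
ft_force: [-0.6, -1.7, 5.8]
grip_width: 0.0112
t 12.4 pos [ 0.4621 -0.2071  0.1909] F [-0.6 -1.7  5.8] T [-0.35  0.35 -0.11] w 0.0112 q [-0.42  0.27 -0.06  1.24  0.   -0.66]
toolx world [-0.238  0.971 -0.   ] yaw 103.75 tooly [ 0.001 -0.    -1.   ] toolz [-0.971 -0.238 -0.001]
```

```bash
python3 -m inch '0 -8 0 0 0 0 1;0 -8 0 0 0 0 1;0 -8 0 0 0 0 1;0 -8 0 0 0 0 1;0 0 0 0 0 0 1'; python3 -c "
from h import *
st()"; python3 -m inch '0 -8 0 0 0 0 1;0 -8 0 0 0 0 1;0 -8 0 0 0 0 1;0 0 0 0 0 0 1';  python3 -c "
from h import *
st()"
```

```text
clock: 13.02
eef_pos: [0.4624, -0.2076, 0.1909]
tool_rot: [-0.267, -0.655, 0.655, 0.266]
ft_force: [-0.5, -3.2, 5.8]
grip_width: 0.0106
t 13.03 pos [ 0.4624 -0.2076  0.1909] F [-0.5 -3.2  5.8] T [-0.55  0.19 -0.09] w 0.0106 q [-0.42  0.27 -0.06  1.24 -0.   -1.22]
toolx world [-0.716  0.698 -0.002] yaw 135.75 tooly [ 0.002 -0.001 -1.   ] toolz [-0.698 -0.716 -0.   ]
clock: 13.52
eef_pos: [0.4627, -0.2078, 0.1909]
tool_rot: [-0.126, -0.695, 0.696, 0.124]
ft_force: [0.5, -4.6, 5.6]
grip_width: 0.0107
t 13.53 pos [ 0.4627 -0.2078  0.1909] F [ 0.5 -4.6  5.6] T [-0.8   0.08 -0.06] w 0.0107 q [-0.42  0.27 -0.06  1.24 -0.   -1.64]
toolx world [-0.937  0.348 -0.003] yaw 159.63 tooly [ 0.002 -0.002 -1.   ] toolz [-0.348 -0.937  0.001]
```

```bash
python3 -m inch '0 -6 0 0 0 0 1;0 -6 0 0 0 0 1;0 0 0 0 0 0 1'; python3 -c "
from h import *
st()"; python3 -m inch '0 -3 0 0 0 0 1;0 0 0 0 0 0 1';  python3 -c "
from h import *
st()"; python3 -m inch '0 -3 0 0 0 0 1;0 0 0 0 0 0 1';  python3 -c "
from h import *
st()"
```

```text
clock: 13.9
eef_pos: [0.4629, -0.2079, 0.1909]
tool_rot: [-0.053, -0.705, 0.706, 0.051]
ft_force: [1.9, -5.0, 5.6]
grip_width: 0.011
t 13.9 pos [ 0.4629 -0.2079  0.1909] F [ 1.9 -5.   5.6] T [-0.89 -0.06 -0.12] w 0.011 q [-0.42  0.27 -0.06  1.24 -0.   -1.85]
toolx world [-0.989  0.147 -0.003] yaw 171.57 tooly [ 0.002 -0.002 -1.   ] toolz [-0.147 -0.989  0.002]
clock: 14.15
eef_pos: [0.4629, -0.2079, 0.1909]
tool_rot: [-0.035, -0.706, 0.707, 0.033]
ft_force: [2.0, -4.4, 4.7]
grip_width: 0.0108
t 14.15 pos [ 0.4629 -0.2079  0.1909] F [ 2.  -4.4  4.7] T [-0.91 -0.06 -0.16] w 0.0108 q [-0.42  0.27 -0.06  1.24 -0.   -1.9 ]
toolx world [-0.995  0.095 -0.003] yaw 174.54 tooly [ 0.003 -0.002 -1.   ] toolz [-0.095 -0.995  0.002]
clock: 14.4
eef_pos: [0.463, -0.2079, 0.1909]
tool_rot: [-0.016, -0.706, 0.708, 0.014]
ft_force: [1.7, -4.1, 5.3]
grip_width: 0.0111
t 14.4 pos [ 0.463  -0.2079  0.1909] F [ 1.7 -4.1  5.3] T [-0.89 -0.12 -0.23] w 0.0111 q [-0.42  0.27 -0.06  1.24 -0.   -1.95]
toolx world [-0.999  0.043 -0.003] yaw 177.53 tooly [ 0.003 -0.002 -1.   ] toolz [-0.043 -0.999  0.002]
```

```bash
for i in 1 2 3; do python3 -m inch '0 -3 0 0 0 0 1;0 0 0 0 0 0 1' >/dev/null; python3 -c "
from h import *
st()"; done
```

```text
t 14.65 pos [ 0.463  -0.2079  0.1909] F [ 1.5 -4.7  5.4] T [-0.9  -0.24 -0.62] w 0.0107 q [-0.42  0.27 -0.06  1.24 -0.   -2.  ]
toolx world [-1.    -0.008 -0.003] yaw -179.52 tooly [ 0.003 -0.002 -1.   ] toolz [ 0.008 -1.     0.002]
t 14.9 pos [ 0.4631 -0.2079  0.191 ] F [ 1.9 -5.6  5.7] T [-0.96 -0.34 -0.99] w 0.0107 q [-0.42  0.27 -0.06  1.24 -0.   -2.05]
toolx world [-0.998 -0.06  -0.003] yaw -176.57 tooly [ 0.003 -0.002 -1.   ] toolz [ 0.06  -0.998  0.002]
t 15.15 pos [ 0.4631 -0.208   0.191 ] F [ 3.3 -4.   5. ] T [-0.91 -0.36 -1.34] w 0.0104 q [-0.42  0.27 -0.06  1.24 -0.   -2.1 ]
toolx world [-0.994 -0.111 -0.003] yaw -173.63 tooly [ 0.003 -0.002 -1.   ] toolz [ 0.111 -0.994  0.002]
```

```bash
python3 -m inch '0 4 0 0 0 0 1;0 4 0 0 -1 0 1;0 0 0 0 -1 0 1;0 0 0 0 0 0 1'; python3 -c "
from h import *
st()"; python3 -m inch '0 0 0 0 -2 0 1;0 0 0 0 -2 0 1;0 0 0 0 -2 0 1;0 0 0 0 0 0 1';  python3 -c "
from h import *
st()"
```

```text
clock: 15.65
eef_pos: [0.4627, -0.2076, 0.1913]
tool_rot: [-0.009, -0.707, 0.707, 0.009]
ft_force: [2.9, -4.9, -2.1]
grip_width: 0.0108
t 15.65 pos [ 0.4627 -0.2076  0.1913] F [ 2.9 -4.9 -2.1] T [-1.18 -0.86 -0.35] w 0.0108 q [-0.42  0.27 -0.06  1.24 -0.   -1.97]
toolx world [-1.     0.026 -0.001] yaw 178.54 tooly [ 0.001 -0.001 -1.   ] toolz [-0.026 -1.     0.001]
clock: 16.15
eef_pos: [0.4625, -0.2071, 0.1961]
tool_rot: [0.009, 0.707, -0.707, -0.009]
ft_force: [5.4, -4.7, -7.6]
grip_width: 0.0107
t 16.15 pos [ 0.4625 -0.2071  0.1961] F [ 5.4 -4.7 -7.6] T [-1.19 -1.15 -0.31] w 0.0107 q [-0.42  0.27 -0.05  1.25  0.   -1.97]
toolx world [-1.     0.025  0.001] yaw 178.56 tooly [-0.001  0.001 -1.   ] toolz [-0.025 -1.    -0.001]
```

```bash
python3 -m inch '0 0 0 0 -1.5 0 1;0 0 0 0 -1.5 0 1;0 0 0 0 0 0 1'; python3 -m inch '0 0 0 0 -1.5 0 1;0 0 0 0 -1.5 0 1;0 0 0 0 0 0 1';  python3 -c "
from h import *
st()"
```

```text
clock: 16.52
eef_pos: [0.4615, -0.2072, 0.1992]
tool_rot: [-0.008, -0.707, 0.707, 0.01]
ft_force: [2.8, -4.8, -5.8]
grip_width: 0.0107
clock: 16.9
eef_pos: [0.4606, -0.2071, 0.2017]
tool_rot: [0.007, 0.707, -0.707, -0.011]
ft_force: [1.0, -4.1, -7.4]
grip_width: 0.0107
t 16.9 pos [ 0.4606 -0.2071  0.2017] F [ 1.  -4.1 -7.4] T [-1.34 -0.22 -0.14] w 0.0107 q [-0.42  0.27 -0.04  1.27 -0.   -1.97]
toolx world [-1.     0.025  0.005] yaw 178.55 tooly [-0.005  0.    -1.   ] toolz [-0.025 -1.    -0.   ]
```

```bash
python3 -m inch '0 0 0 0 -3 0 1;0 0 0 0 -3 0 1;0 0 0 0 -3 0 1;0 0 0 0 0 0 1';  python3 -c "
from h import *
st()
c=bot.camera('wrist'); cv2.imwrite('pics/w6.png',c['color'])"
```

```text
clock: 17.4
eef_pos: [0.4615, -0.2068, 0.2131]
tool_rot: [0.008, 0.707, -0.707, -0.008]
ft_force: [-0.0, -3.1, -4.6]
grip_width: 0.0108
t 17.4 pos [ 0.4615 -0.2068  0.2131] F [-0.  -3.1 -4.6] T [-0.9   0.16  0.01] w 0.0108 q [-0.42  0.26 -0.02  1.3   0.   -1.97]
toolx world [-1.     0.022  0.001] yaw 178.72 tooly [-0.001  0.    -1.   ] toolz [-0.022 -1.    -0.   ]
```

View pics/w6.png

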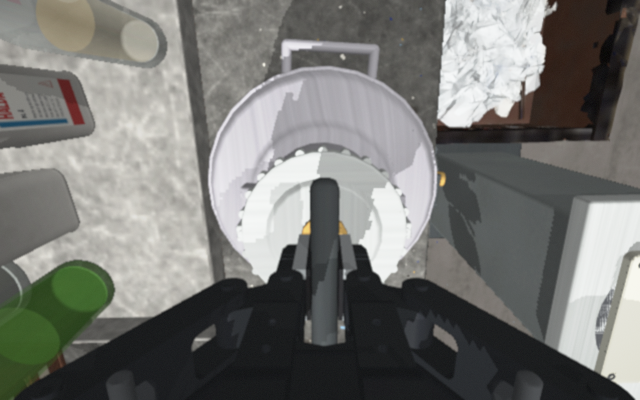

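```bash
python3 -m inch '0 0 0 0 -5 0 1;0 0 0 0 -8 0 1;0 0 0 0 -10 0 1;0 0 0 0 -10 0 1;0 0 0 0 -10 0 1;0 0 0 0 -10 0 1;0 0 0 0 -5 0 1;0 0 0 0 0 0 1';  python3 -c "
from h import *
st()
c=bot.camera('wrist'); cv2.imwrite('pics/w7.png',c['color'])
c=bot.camera('scene'); cv2.imwrite('pics/s7.png',cv2.resize(c['color'][100:320,200:420],None,fx=2.7,fy=2.7))
c=bot.camera('top'); cv2.imwrite('pics/t7.png',cv2.resize(c['color'][150:320,160:460],None,fx=2.6,fy=2.6))
"
```

```text
clock: 18.45
eef_pos: [0.4621, -0.2072, 0.2715]
tool_rot: [-0.008, -0.707, 0.707, 0.008]
ft_force: [0.3, -0.6, -4.2]
grip_width: 0.0108
t 18.45 pos [ 0.4621 -0.2072  0.2715] F [ 0.3 -0.6 -4.2] T [-0.   -0.02  0.  ] w 0.0108 q [-0.42  0.24  0.11  1.44  0.   -1.97]
toolx world [-1.     0.022 -0.001] yaw 178.74 tooly [ 0.001 -0.    -1.   ] toolz [-0.022 -1.     0.   ]
```

View pics/w7.png

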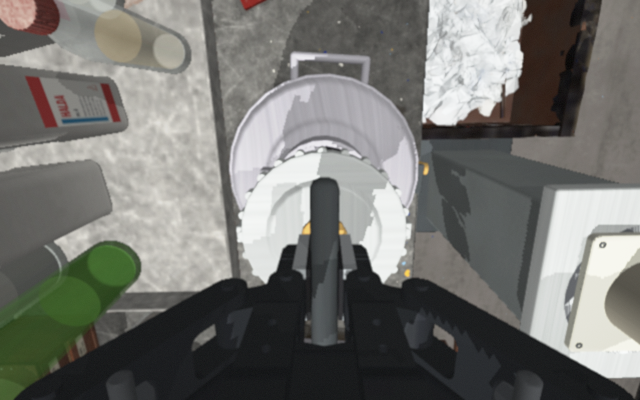

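View pics/s7.png

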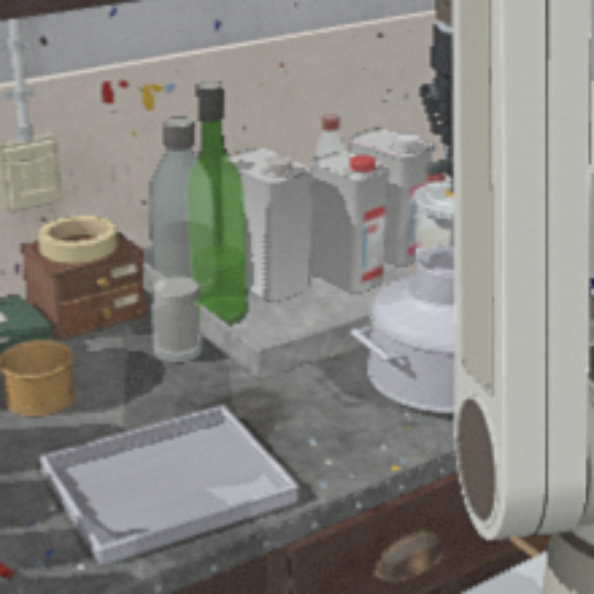

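View pics/t7.png

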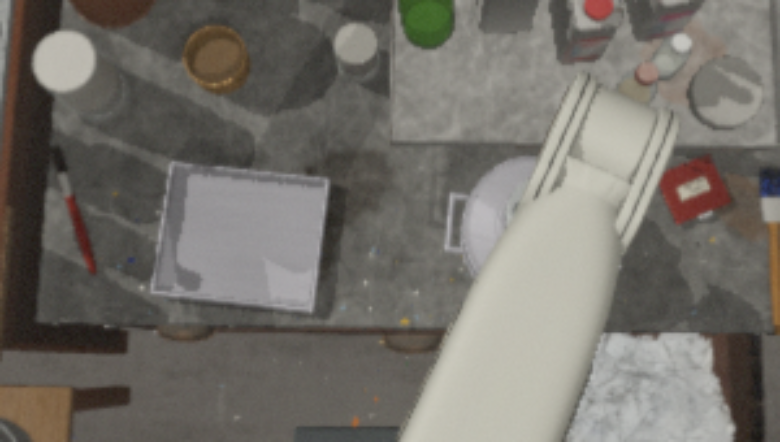

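Run:
```python
from h import *
c=bot.camera('top')
P=[atz(c,(160+u/2.6,150+v/2.6),.022) for u,v in [(170,162),(329,178),(315,311),(152,293)]]
print(np.round(P,3),np.mean(P,0))
print([np.linalg.norm(P[i]-P[(i+1)%4]) for i in range(4)])
o,M=st()
print(1000*M.T@(np.mean(P,0)-o['eef_pos']))
```

```text
[[0.556 0.287 0.022]
 [0.536 0.067 0.022]
 [0.355 0.081 0.022]
 [0.376 0.301 0.022]] [0.45574423 0.1841898  0.022     ]
[np.float64(0.22097773073119154), np.float64(0.18121631573510813), np.float64(0.22143953919240092), np.float64(0.17979417056260807)]
t 18.65 pos [ 0.4616 -0.2069  0.2706] F [ 0.   0.2 -5.3] T [-0.01  0.   -0.07] w 0.0105 q [-0.42  0.24  0.11  1.44  0.   -1.97]
toolx world [-1.     0.022  0.001] yaw 178.74 tooly [-0.001  0.    -1.   ] toolz [-0.022 -1.    -0.   ]
[  14.27281886  248.76958902 -390.791945  ]
```

```bash
python3 -m inch '0 0 0 0 0 -8 1;0 0 0 1 0 -18 1;0 0 0 1 0 -27 1;0 0 0 1 0 -28 1;0 0 0 1 0 -28 1;0 0 0 1 0 -28 1;0 0 0 1 0 -28 1;0 0 0 1 0 -28 1;0 0 0 1 0 -28 1;0 0 0 1 0 -28 1;0 0 0 1 0 -28 1;0 0 0 1 0 -28 1'; python3 -m inch '0 0 0 1 0 -28 1;0 0 0 1 0 -28 1;0 0 0 2 0 -20 1;0 0 0 0 0 -10 1;0 0 0 0 0 0 1;0 0 0 0 0 0 1'
python3 - <<'E'
from h import *
o,M=st()
print(1000*M.T@(np.array([.456,.184,.06])-o['eef_pos']))
E
```

```text
clock: 20.15
eef_pos: [0.4567, 0.1001, 0.2712]
tool_rot: [0.007, 0.707, -0.707, -0.007]
ft_force: [1.3, -0.2, -5.3]
grip_width: 0.011
clock: 20.9
eef_pos: [0.4553, 0.1837, 0.2711]
tool_rot: [-0.008, -0.707, 0.707, 0.008]
ft_force: [-0.1, -0.7, -5.1]
grip_width: 0.0107
t 20.9 pos [0.4553 0.1837 0.2711] F [-0.1 -0.7 -5.1] T [-0.01 -0.06  0.01] w 0.0107 q [ 0.38  0.21  0.07  1.43 -0.   -1.16]
toolx world [-1.     0.022  0.   ] yaw 178.71 tooly [-0. -0. -1.] toolz [-0.022 -1.     0.   ]
[ -0.6958812  211.12323577  -0.41051015]
```

```bash
python3 -m inch '0 0 0 0 10 0 1;0 0 0 0 20 0 1;0 0 0 0 25 0 1;0 0 0 0 25 0 1;0 0 0 0 25 0 1;0 0 0 0 25 0 1;0 0 0 0 25 0 1;0 0 0 0 20 0 1;0 0 0 0 10 0 1;0 0 0 0 5 0 1;0 0 0 0 0 0 1'
python3 - <<'E'
from h import *
c=bot.camera('wrist'); cv2.imwrite('pics/w8.png',c['color'])
c=bot.camera('scene'); cv2.imwrite('pics/s8.png',cv2.resize(c['color'][180:340,180:360],None,fx=3.5,fy=3.5))
st()
E
```

```text
clock: 22.28
eef_pos: [0.4558, 0.1841, 0.0813]
tool_rot: [0.008, 0.707, -0.707, -0.008]
ft_force: [0.1, 0.6, -3.8]
grip_width: 0.0111
t 22.38 pos [0.4561 0.1844 0.0818] F [ 0.1  0.3 -5. ] T [ 0.   -0.04 -0.02] w 0.0108 q [ 0.38  0.34 -0.27  0.96  0.   -1.16]
toolx world [-1.     0.022 -0.001] yaw 178.74 tooly [ 0.001  0.001 -1.   ] toolz [-0.022 -1.    -0.001]
```

View pics/w8.png

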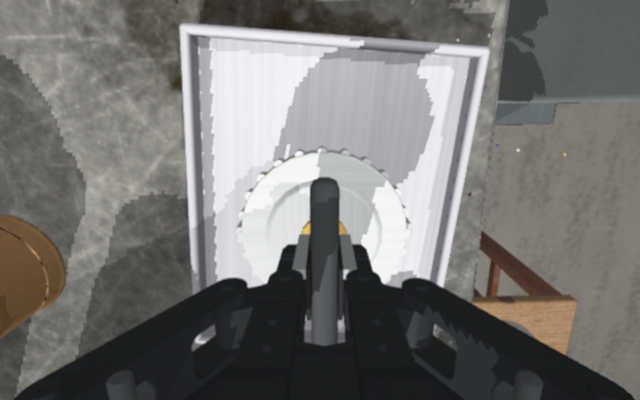

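View pics/s8.png

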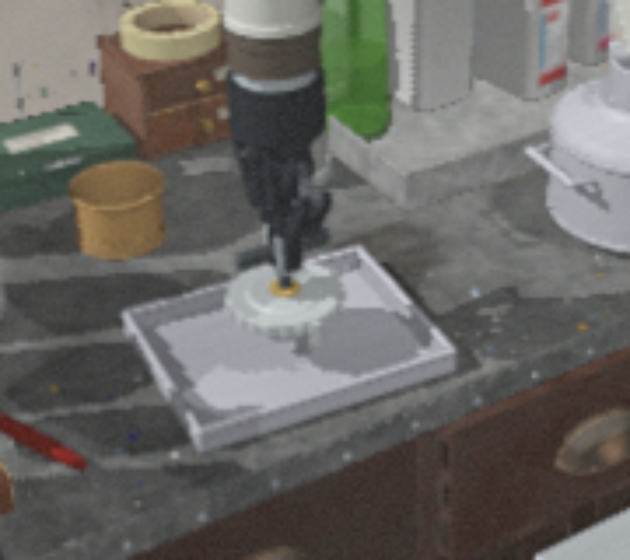

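The wrist view shows the cap (centre about (325,230)) centred inside the tray walls and level, and the scene view agrees. Now lowering by feel.

```bash
python3 -m inch '0 0 0 0 5 0 1;0 0 0 0 5 0 1;0 0 0 0 3 0 1;0 0 0 0 2 0 1;0 0 0 0 0 0 1'; for i in 1 2 3; do python3 -m inch '0 0 0 0 1.5 0 1;0 0 0 0 1.5 0 1;0 0 0 0 0 0 1'|egrep 'pos|force'; done
```

```text
clock: 23.0
eef_pos: [0.4553, 0.1841, 0.0659]
tool_rot: [-0.008, -0.707, 0.707, 0.008]
ft_force: [0.1, -0.2, -4.8]
grip_width: 0.0105
eef_pos: [0.4554, 0.1841, 0.063]
ft_force: [-0.8, 0.8, -5.2]
eef_pos: [0.4559, 0.1842, 0.0605]
ft_force: [-0.2, -0.8, 0.1]
eef_pos: [0.4559, 0.1843, 0.0573]
ft_force: [0.2, -0.9, 0.8]
```

```bash
python3 -m inch '0 0 0 0 0 0 0.8;0 0 0 0 0 0 0.6;0 0 0 0 0 0 0.3;0 0 0 0 0 0 0;0 0 0 0 0 0 0;0 0 0 0 0 0 0';  python3 -m inch '0 0 0 0 -5 0 0;0 0 0 0 -15 0 0;0 0 0 0 -30 0 0;0 0 0 0 -40 0 0;0 0 0 0 -40 0 0;0 0 0 0 -20 0 0;0 0 0 0 0 0 0'
python3 - <<'E'
from h import *
c=bot.camera('wrist'); cv2.imwrite('pics/w9.png',c['color']); cw=c
r=bot.spot_point('cap','wrist'); print([(x['point'],x['conf'],atz(c,x['point'],.027)) for x in r[:2]])
c=bot.camera('scene'); cv2.imwrite('pics/s9.png',cv2.resize(c['color'][180:340,180:360],None,fx=3.5,fy=3.5))
st()
E
```

```text
clock: 24.88
eef_pos: [0.4555, 0.1842, 0.0571]
tool_rot: [0.008, 0.707, -0.707, -0.008]
ft_force: [0.3, -1.4, -0.4]
grip_width: 0.0855
clock: 25.75
eef_pos: [0.4569, 0.1847, 0.21]
tool_rot: [0.01, 0.708, -0.706, -0.006]
ft_force: [-0.3, 0.1, -1.4]
grip_width: 0.0853
[([324.3, 176.2], 0.87, array([0.45705773, 0.18756224, 0.027     ]))]
t 25.9 pos [0.4549 0.1839 0.2063] F [-0.4  0.  -0.6] T [-0.03 -0.07  0.01] w 0.0854 q [ 0.38  0.24 -0.07  1.27 -0.   -1.16]
toolx world [-1.     0.022  0.001] yaw 178.74 tooly [-0.001 -0.001 -1.   ] toolz [-0.022 -1.     0.001]
```

View pics/w9.png

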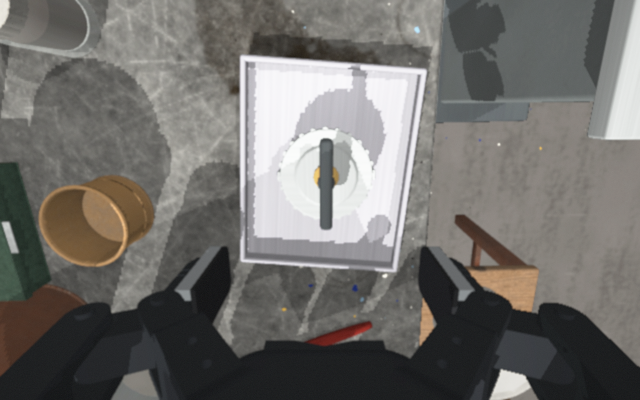

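View pics/s9.png

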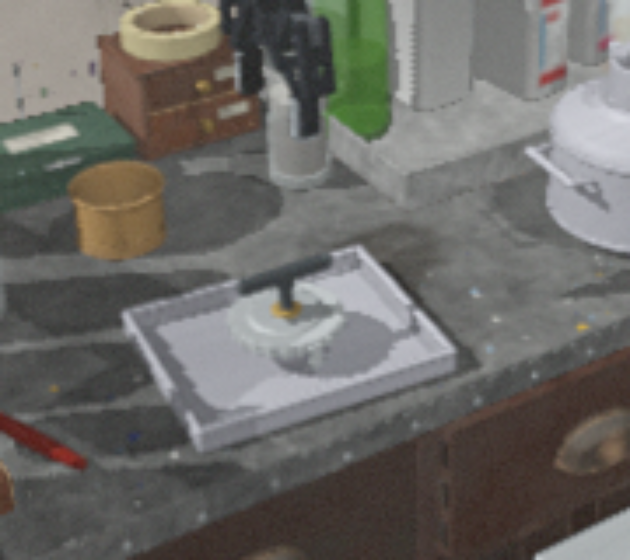

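The wrist view shows the cap at about (325,176), upright and centred in the tray. The fingers are clear, and the tin, jar and brush have not moved.

```bash
python3 -m inch '0 0 0 0 0 0 0;0 0 0 0 0 0 0'; python3 -c "
from workcell import bot
print(bot.job_done())"
```

```text
clock: 26.15
eef_pos: [0.455, 0.184, 0.2062]
tool_rot: [-0.007, -0.707, 0.707, 0.008]
ft_force: [0.4, -0.4, 0.1]
grip_width: 0.0855
the job is handed in; nothing more can be done
None
```

The cap is off the tank and standing upright in the small tray, released, and I handed the job in at about 26 s of the 58 s allowed.

- **Finding the slot:** I gripped the key's cross-bar and swept it under roughly 10–13 N. It gave way while I turned it back anticlockwise; I noticed at about 4° clockwise of the cap's x axis. It then went down to a firm stop about 7.6 mm below its starting height, close to the expected 8 mm.
- **Turning:** I turned it anticlockwise to a solid stop, with the bar about 94° from the cap's x axis. The resisting torque reached 1.3 N m, so the bar may have slipped a little in the pads at the end.
- **Lifting and placing:** The cap lifted straight out with about 5 N on the wrist, which matches its weight. I carried it to the tray centre and felt it touch down at the height worked out beforehand.

**Last checks:** The final pictures show the cap upright within about 4 mm of the tray centre, the fingers open and well clear, and no contact force. The bystanders near the tray look unmoved; I did not look at the others again in the last pictures.

**Readings that disagreed:**
- While the key slid down, I measured only about 0.4–1 N, not the stated 3 N of friction.
- While it turned, before the stop, I measured about 0.1 N m, not 0.2.

The stop depth, the stop angle and the free lift all agreed with the key being home, so I carried on.

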